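# Set up the module tester and bring a loaded carrier to its test station

## Robot

A 6-joint arm with a two-finger parallel gripper is mounted at the origin on the work surface. World frame = base frame: x ahead of the robot, y to its left, z up, the work surface at z = 0. Lengths are in mm, angles in rad, forces in N, time in s.
With the tool pointing down it reaches from about 275 to 825 mm from the base axis. Payload 5.2 kg.
Tool frame: the origin (TCP) lies at the very end of the fingers, on their centre line; the grasp point (between the pads) lies 19 mm behind it; z points along the fingers, y is the line along which they close (so a half turn about z gives the same grasp; the last joint's range is limited). The gripper opens to 93 mm and grips with 3 to 60 N. Pads are 15 mm wide; open, the fingers measure 128 mm over their backs; the gripper's body (75 mm by 188 mm) begins 65 mm behind the grasp point.
Start: joints at [-1.47, 0.259, 1.535, -0, 1.348, -0.203], TCP at [164.553, -524.812, 193.953] pointing down, gripper open.
Joint ranges: [-3.14, 3.14], [-0.91, 2.08], [0.19, 2.58], [-1.22, 4.36], [0.22, 2.71], [-3.12, 3.12]. Speed limits (rad/s): [2.57, 2.57, 3.14, 3.14, 3.14, 3.14].

## Interface

Orientations are given as [roll, pitch, yaw] about the fixed x, y, z axes, in that order (R = Rz(yaw) Ry(pitch) Rx(roll)).
In Python, from bench import robot gives the robot as it stands. The module is installed in compiled form; this text tells all that it offers. Calls block until the motion is done:
- robot.move_ptp(position, orientation): joint-space move of the TCP to a pose.
- robot.move_linear(position, ori=None, speed=150, f_stop=None): straight line of the TCP; ori=None keeps the orientation; speed is the mean speed in mm/s. With f_stop (N) it stops when the force on the tool has changed by that much, and returns True; else False.
- robot.move_j(angles): joint-space move.
- robot.move_gripper(opening): opening from 0.0 (shut) to 1.0 (fully open); the grip force is fixed at half the most; returns when the fingers have stopped.
- robot.sleep(seconds).
- robot.inverse_kinematics(position, orientation): joint angles nearest the present ones, or None.
- robot.get_image(name): name is "scene" or "top"; returns a dict with "img" (384x512x3 uint8, blue, green, red), "fovy" (degrees; the focal length in pixels is half the picture's height over the tangent of half this angle, whatever the lens; pixels are square), "cx", "cy" (the principal point, pixels), "k1" (the pictures are not rectified: a ray, as slopes to the right and down, at radius r is drawn at 1 + k1 r^2 times it, then the intrinsics apply), "eye" and "orientation" of the camera in the world. Camera axes: x right, y down, z forward; pixel columns grow to the right and rows downward; lengths in mm; the calibration is good to about 2 mm. A picture is of the moment at which its call begins. There is no depth.
A pose or a line that the arm cannot do raises robot.MotionError and nothing moves.
- robot.hand_in(): hands the job in; it is judged then, once.
Readings, each from a call of its own:
- robot.current_t(): time.
- robot.current_qpos(): joint angles.
- robot.current_joint_vel(): joint speeds.
- robot.current_joint_efforts(): joint torques, N m.
- robot.current_tcp_pos(): TCP position.
- robot.current_eef_rot(): TCP orientation.
- robot.current_contact_force(): force on the tool from outside, world axes, zero at the start.
- robot.current_ft_torque(): the same for the moment, N m.
- robot.current_gripper_width(): opening from 0.0 (shut) to 1.0 (fully open).
- robot.current_finger_force(): force on a finger pad.
Only numpy, scipy, OpenCV 4.12 (cv2) and the standard library are available. Lean on these libraries where they do the work, as an engineer would, in place of code of your own. Each camera call takes 0.05 s, during which the arm holds its last target. There are 200 camera calls.

## Task

Get the tester ready and feed it: first tilt its display up to 60 degrees from flat and turn the zero knob until its pointer stands at the green zero mark. Then, with the carrier still at its loading station, lay every orange module flat in a bay of the carrier, and only then slide the carrier along its rail until it clicks into the test station at the green mark, not past it. Leave the other things on the bench where they are.

Things in the scene. Friction and masses are not known exactly. Their poses are not given: they have to be found in the camera images.
- display (a joint): Angle (rad) of the flat black display panel (140 x 180 x 12 mm) on the tester: 0 = lying flat on the deck face up, grows as its far edge is raised (60 degrees = 1.047), end stop 1.6. The hinge is stiff: the panel stays wherever it is left; raising it takes about 5 to 8 N at the bar.
- display_hinge (a point): Point on the display's hinge axis at mid-width, on the panel's near edge, 52 mm above the bench; x away from the operator, y (the axis) to the left, yaw within 0.12. The blue tester housing, fixed, reaches from 90 mm nearer than this point to 140 mm beyond it and 105 mm to either side, deck 42 mm high; the knob is 50 mm nearer than the hinge.
- display_bar (a point): Centre of the steel pull bar of the display (moves with it): round, 10 mm diameter, 108 mm long, along display_hinge's y, 175 mm from the hinge axis. 30 mm of gap to the panel over the middle 90 mm, only the bench below. It can be pinched from above, tool vertical, and turns in the pinch as the panel swings.
- zero_knob (a joint): Angle (rad) of the zero knob: 0 = its red pointer line at the long green zero tick (pointing along display_hinge's +x, towards the display); positive = pointer turned counter-clockwise seen from above. Stops at -1.4 and +1.4; light friction (0.04 N m), stays where it is left.
- knob_grip (a point): Point on the knob's vertical axis, 69 mm above the bench. The knob's grip is a bar 42 mm long (along the pointer), 11 mm thick, from 51 to 77 mm above the bench; pinch it across its thickness. The round black flange below it, 46 mm across, has its top 51 mm above the bench.
- carrier (a joint): Travel (m) of the module carrier (grey floor, black walls) along its rail: 0 = loading station (yellow mark on the rail's front edge), 0.090 = test station (green mark), end stop 0.105, past the test station. Grows along carrier_mid's +y (robot's left). A sprung ball detent holds it at either station with about 5 N, and draws it in over the last 4 mm or so; sliding between takes 1 to 2 N.
- carrier_mid (a point): Centre of the carrier's tray floor, 26 mm above the bench (moves with it); y along the rail to the left, x away from the robot. The tray is 62 (x) by 268 mm (y), walls and dividers 3 mm thick standing 5 mm above the floor: six open bays in a row along y, each 56 (x) by 41 mm (y) inside, centred at y = -110.5, -66.3, -22.1, +22.1, +66.3, +110.5 mm.
- carrier_post (a point): Red upright grip post on the carrier's right-hand end, 157 mm right of carrier_mid, 18 mm diameter, from the floor level to 34 mm above it; this point is on its axis, 22 mm above the tray floor (48 mm above the bench).
- module0: Orange module, flat block 44 (its x) x 34 (its y) x 20 mm, white label on top, 90 g or so, loose; origin at its centre. Fits a bay with its 44 mm side along carrier_mid's x. None if absent in this run. Either end and either face will do.
- module1: Orange module, flat block 44 (its x) x 34 (its y) x 20 mm, white label on top, 90 g or so, loose; origin at its centre. Fits a bay with its 44 mm side along carrier_mid's x. None if absent in this run. Either end and either face will do.
- module2: Orange module, flat block 44 (its x) x 34 (its y) x 20 mm, white label on top, 90 g or so, loose; origin at its centre. Fits a bay with its 44 mm side along carrier_mid's x. None if absent in this run. Either end and either face will do.
- module3: Orange module, flat block 44 (its x) x 34 (its y) x 20 mm, white label on top, 90 g or so, loose; origin at its centre. Fits a bay with its 44 mm side along carrier_mid's x. None if absent in this run. Either end and either face will do.
- module4: Orange module, flat block 44 (its x) x 34 (its y) x 20 mm, white label on top, 90 g or so, loose; origin at its centre. Fits a bay with its 44 mm side along carrier_mid's x. None if absent in this run. Either end and either face will do.
- module5: Orange module, flat block 44 (its x) x 34 (its y) x 20 mm, white label on top, 90 g or so, loose; origin at its centre. Fits a bay with its 44 mm side along carrier_mid's x. None if absent in this run. Either end and either face will do.
- solder_spool: metal solder spool, 44 mm across, 40 high. Bystander, loose: leave alone. Origin at the centre of its underside.
- green_board: small green circuit board, 50 x 70 x 8 mm, 12 mm high over its parts. Bystander, loose: leave alone. Origin at the centre of its underside.
- flux_jar: amber jar, 40 mm across, 45 high. Bystander, loose: leave alone. Origin at the centre of its underside.
- multimeter: yellow handheld meter lying flat, 160 x 75 x 30 mm. Bystander, loose: leave alone. Origin at the centre of its underside.
- screwdriver: screwdriver lying flat, 160 mm long. Bystander, loose: leave alone. Origin at the centre of its underside.
- heat_sink_puck: steel and brass puck, 52 mm across, 18 high. Bystander, loose: leave alone. Origin at the centre of its underside.
There are look-alikes about, which are no part of the job. What is shaped like the module0 but black or turquoise is not meant. What is shaped like the module3 but purple is not meant.

How it is judged (in metres and radians):
On the way, in this order (a step that is already met when the one before it is completed fails the run):
1. the display stands at 60 degrees and the knob's pointer at zero, with the carrier at the loading station (value of joint display between 0.943 and 1.152 rad and value of joint zero_knob between -0.09 and 0.09 rad and value of joint carrier below 0.012 m), for 0.2 s.
2. every module present lies flat in the carrier, which is still at the loading station (x of module0 in the frame of carrier_mid between -0.012 and 0.012 m and y of module0 in the frame of carrier_mid between -0.13 and 0.13 m and z of module0 in the frame of carrier_mid between 0.006 and 0.0135 m and (angle between module0's own z axis and vertical below 0.1 rad or angle between module0's own z axis and vertical above 3.04 rad) and x of module1 in the frame of carrier_mid between -0.012 and 0.012 m and y of module1 in the frame of carrier_mid between -0.13 and 0.13 m and z of module1 in the frame of carrier_mid between 0.006 and 0.0135 m and (angle between module1's own z axis and vertical below 0.1 rad or angle between module1's own z axis and vertical above 3.04 rad) and x of module2 in the frame of carrier_mid between -0.012 and 0.012 m and y of module2 in the frame of carrier_mid between -0.13 and 0.13 m and z of module2 in the frame of carrier_mid between 0.006 and 0.0135 m and (angle between module2's own z axis and vertical below 0.1 rad or angle between module2's own z axis and vertical above 3.04 rad) and x of module3 in the frame of carrier_mid between -0.012 and 0.012 m and y of module3 in the frame of carrier_mid between -0.13 and 0.13 m and z of module3 in the frame of carrier_mid between 0.006 and 0.0135 m and (angle between module3's own z axis and vertical below 0.1 rad or angle between module3's own z axis and vertical above 3.04 rad) and x of module4 in the frame of carrier_mid between -0.012 and 0.012 m and y of module4 in the frame of carrier_mid between -0.13 and 0.13 m and z of module4 in the frame of carrier_mid between 0.006 and 0.0135 m and (angle between module4's own z axis and vertical below 0.1 rad or angle between module4's own z axis and vertical above 3.04 rad) and x of module5 in the frame of carrier_mid between -0.012 and 0.012 m and y of module5 in the frame of carrier_mid between -0.13 and 0.13 m and z of module5 in the frame of carrier_mid between 0.006 and 0.0135 m and (angle between module5's own z axis and vertical below 0.1 rad or angle between module5's own z axis and vertical above 3.04 rad) and value of joint carrier below 0.012 m), for 0.2 s.
3. the carrier is at the test station (value of joint carrier between 0.084 and 0.096 m), for 0.2 s.
At the end, for the whole second after the job is handed in: The display is between 54 and 66 degrees from flat, the knob within 0.09 rad of zero, the carrier within 6 mm of the test station (0.090) and at rest, and every module present lies flat (within 0.1 rad, either face up) and at rest on the floor of the carrier's tray (all of step 3 and value of joint display between 0.943 and 1.152 rad and value of joint zero_knob between -0.09 and 0.09 rad and velocity of joint carrier between -0.01 and 0.01 m/s and x of module0 in the frame of carrier_mid between -0.012 and 0.012 m and y of module0 in the frame of carrier_mid between -0.13 and 0.13 m and z of module0 in the frame of carrier_mid between 0.006 and 0.0135 m and (angle between module0's own z axis and vertical below 0.1 rad or angle between module0's own z axis and vertical above 3.04 rad) and x of module1 in the frame of carrier_mid between -0.012 and 0.012 m and y of module1 in the frame of carrier_mid between -0.13 and 0.13 m and z of module1 in the frame of carrier_mid between 0.006 and 0.0135 m and (angle between module1's own z axis and vertical below 0.1 rad or angle between module1's own z axis and vertical above 3.04 rad) and x of module2 in the frame of carrier_mid between -0.012 and 0.012 m and y of module2 in the frame of carrier_mid between -0.13 and 0.13 m and z of module2 in the frame of carrier_mid between 0.006 and 0.0135 m and (angle between module2's own z axis and vertical below 0.1 rad or angle between module2's own z axis and vertical above 3.04 rad) and x of module3 in the frame of carrier_mid between -0.012 and 0.012 m and y of module3 in the frame of carrier_mid between -0.13 and 0.13 m and z of module3 in the frame of carrier_mid between 0.006 and 0.0135 m and (angle between module3's own z axis and vertical below 0.1 rad or angle between module3's own z axis and vertical above 3.04 rad) and x of module4 in the frame of carrier_mid between -0.012 and 0.012 m and y of module4 in the frame of carrier_mid between -0.13 and 0.13 m and z of module4 in the frame of carrier_mid between 0.006 and 0.0135 m and (angle between module4's own z axis and vertical below 0.1 rad or angle between module4's own z axis and vertical above 3.04 rad) and x of module5 in the frame of carrier_mid between -0.012 and 0.012 m and y of module5 in the frame of carrier_mid between -0.13 and 0.13 m and z of module5 in the frame of carrier_mid between 0.006 and 0.0135 m and (angle between module5's own z axis and vertical below 0.1 rad or angle between module5's own z axis and vertical above 3.04 rad) and linear speed of each of module0, module1, module2, module3, module4, module5 below 0.02 m/s); the robot touches nothing.
It fails at once if a bystander is moved by more than 4 cm (distance of any of solder_spool, green_board, flux_jar, multimeter, screwdriver, heat_sink_puck from where it was at the start of the episode above 0.04 m).
Of module0, module1, module2, module3, module4, module5 only 4 to 6 are there at a start; the rules pass over those that are not, and their reading is None.
At some moment in a run one of module0, module1, module2, module3, module4, module5 may be knocked a few centimetres aside while the robot is not near it.
Once in a run the grip may slacken for a moment while it holds something.
It also fails if it takes over 210 s, if anything falls off the work surface, if the arm or the gripper's body presses on something with over 40 N, if the wrist force passes 120 N, or if a joint passes its speed limit or range.

## Working session

There is one attempt and no reset: what is moved stays moved. The work goes in short steps, each a Python script; the robot and the scene stay as the last script left them, time stands still between calls to the robot, and variables do not carry over. Pictures are saved under pics/ and viewed, at most 14 in all, crops included, and the job is handed in when it is done.

```bash
mkdir -p pics; python3 - <<'E'
from bench import robot
import cv2,json
for n in("scene","top"):
    d=robot.get_image(n); cv2.imwrite(f"pics/{n}0.png",d["img"])
    print(n,{k:v for k,v in d.items() if k!="img"})
print(robot.current_t(),robot.current_eef_rot())
E
```

```text
scene {'fovy': 47.51136910088218, 'cx': 258.50017215951607, 'cy': 200.62559294034259, 'k1': -0.07176664926690887, 'eye': array([1225.29207419,   77.43925811,  836.77005402]), 'orientation': array([-2.39881469,  0.01794944,  1.77686535])}
top {'fovy': 55.29118507005739, 'cx': 247.36953687710724, 'cy': 194.35288767863497, 'k1': -0.017776361873738003, 'eye': array([ 451.66896327,  -64.07687448, 1033.48249243]), 'orientation': array([-3.02252339,  0.01161069, -1.58640343])}
0.1 [-3.13997423e+00 -2.82105400e-04  3.03795723e-01]
```

View pics/scene0.png

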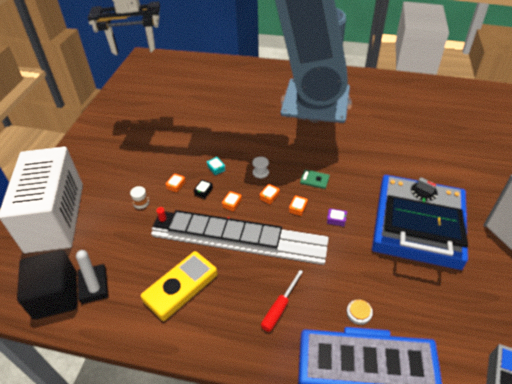

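View pics/top0.png

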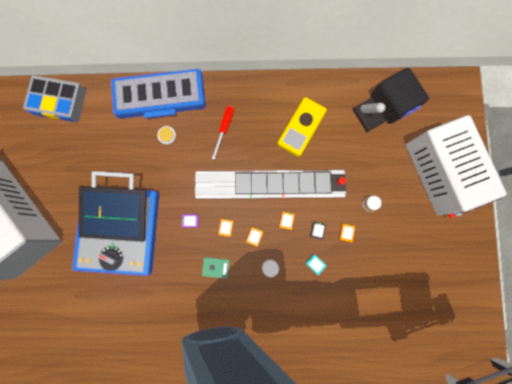

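```bash
cat > h.py <<'E'
import numpy as np, cv2
from scipy.spatial.transform import Rotation as R
from bench import robot
def grab(n,save=None):
    d=robot.get_image(n)
    if save: cv2.imwrite(f"pics/{save}.png",d["img"])
    return d
def ray(d,px):
    f=192/np.tan(np.radians(d["fovy"])/2); k=d["k1"]
    K=np.array([[f,0,d["cx"]],[0,f,d["cy"]],[0,0,1]])
    # criterion: r_d = r(1+k1 r^2): plain OpenCV radial model
    u=cv2.undistortPoints(np.array(px,float).reshape(-1,1,2),K,np.array([k,0,0,0,0.])).reshape(-1,2)
    v=np.c_[u,np.ones(len(u))]@R.from_euler("xyz",d["orientation"]).as_matrix().T
    return v/np.linalg.norm(v,axis=1)[:,None]
def plane(d,px,z):
    v=ray(d,px); e=d["eye"]; return e+v*((z-e[2])/v[:,2])[:,None]
def tri(a,pa,b,pb):
    A=np.zeros((3,3)); c=np.zeros(3); Q=[]
    for d,p in((a,pa),(b,pb)):
        v=ray(d,[p])[0]; P=np.eye(3)-np.outer(v,v); A+=P; c+=P@d["eye"]; Q.append((P,d["eye"]))
    x=np.linalg.solve(A,c); return x,[np.linalg.norm(P@(x-e)) for P,e in Q]
def proj(d,X):
    f=192/np.tan(np.radians(d["fovy"])/2)
    Rm=R.from_euler("xyz",d["orientation"]).as_matrix()
    K=np.array([[f,0,d["cx"]],[0,f,d["cy"]],[0,0,1]])
    rv=cv2.Rodrigues(Rm.T)[0]; t=-Rm.T@d["eye"]
    return cv2.projectPoints(np.array(X,float).reshape(-1,1,3),rv,t,K,np.array([d["k1"],0,0,0,0.]))[0].reshape(-1,2)
def hsv(d): return cv2.cvtColor(d["img"],cv2.COLOR_BGR2HSV)
def blobs(m,amin=15):
    cs=cv2.findContours(m.astype(np.uint8),cv2.RETR_EXTERNAL,cv2.CHAIN_APPROX_NONE)[0]
    return [c for c in cs if cv2.contourArea(c)>=amin]
def modules(d,z=20):
    """orange blocks: label centroid px, world xy at plane z, yaw of the long side, long/short side"""
    H=hsv(d); m=(H[...,0]>6)&(H[...,0]<20)&(H[...,1]>170)&(H[...,2]>170); out=[]
    m=cv2.morphologyEx(m.astype(np.uint8),cv2.MORPH_CLOSE,np.ones((3,3)))
    for c in blobs(m,40):
        f=np.zeros(m.shape,np.uint8); cv2.drawContours(f,[c],-1,1,-1)
        w=np.clip((150.-H[...,1])/150,0,1)*f*(H[...,2]>150)
        if w.sum()<10: continue
        ys,xs=np.mgrid[:384,:512]; lab=np.array([(w*xs).sum(),(w*ys).sum()])/w.sum()
        W=plane(d,c.reshape(-1,2),z)[:,:2]
        (cx,cy),(a,b),t=cv2.minAreaRect(W.astype(np.float32))
        if a<b: t+=90; a,b=b,a
        t=(t+90)%180-90
        out.append(dict(px=lab,xy=plane(d,[lab],z)[0,:2],rc=(cx,cy),yaw=t,size=(a,b)))
    return out
E
cat > m0.py <<'E'
from h import *
np.set_printoptions(precision=1,suppress=True)
T=grab("top");S=grab("scene")
mt=modules(T);ms=modules(S)
for m in mt: print("T",m["px"],m["xy"],np.array(m["rc"]),round(m["yaw"]),np.array(m["size"]))
for m in ms:
    q=min(mt,key=lambda a:np.linalg.norm(a["xy"]-m["xy"])); print("S",m["px"],m["xy"],round(m["yaw"]),"tri",tri(T,q["px"],S,m["px"]))
for n,d in(("T",T),("S",S)):
    H=hsv(d); red=((H[...,0]<6)|(H[...,0]>174))&(H[...,1]>150)&(H[...,2]>110)
    for c in blobs(red,4):
        M=cv2.moments(c); print(n,"red",M["m10"]/M["m00"],M["m01"]/M["m00"],M["m00"],cv2.boundingRect(c))
H=hsv(T); blue=(H[...,0]>100)&(H[...,0]<125)&(H[...,1]>140)&(H[...,2]>90)
for c in blobs(cv2.morphologyEx(blue.astype(np.uint8),cv2.MORPH_CLOSE,np.ones((5,5))),800):
    W=plane(T,c.reshape(-1,2),42)[:,:2]; print("blue",cv2.boundingRect(c),cv2.minAreaRect(W.astype(np.float32)))
up=lambda d,x,y,w,h,s:cv2.resize(d["img"][y:y+h,x:x+w],None,fx=s,fy=s,interpolation=cv2.INTER_CUBIC)
a=up(T,65,165,100,115,5); b=up(T,190,160,165,50,4.8)
c=up(S,365,165,115,105,5); e=up(S,145,200,190,65,4.2)
cv2.imwrite("pics/c1.png",cv2.copyMakeBorder(np.hstack([cv2.resize(a,(400,460)),cv2.resize(c,(400,365+95))]),0,0,0,0,cv2.BORDER_CONSTANT))
cv2.imwrite("pics/c2.png",np.vstack([cv2.resize(b,(790,240)),cv2.resize(e,(790,270))]))
E
python3 m0.py
```

```text
Traceback (most recent call last):
  File "m0.py", line 7, in <module>
    q=min(mt,key=lambda a:np.linalg.norm(a["xy"]-m["xy"])); print("S",m["px"],m["xy"],round(m["yaw"]),"tri",tri(T,q["px"],S,m["px"]))
ValueError: min() iterable argument is empty
```

```bash
python3 - <<'E'
import cv2
H=cv2.cvtColor(cv2.imread("pics/top0.png"),cv2.COLOR_BGR2HSV)
for y in range(220,237,1): print(*[("%d,%d,%d"%tuple(H[y,x])).rjust(11) for x in range(217,237,2)])
H=cv2.cvtColor(cv2.imread("pics/scene0.png"),cv2.COLOR_BGR2HSV)
print()
for y in range(192,213,2): print(*[("%d,%d,%d"%tuple(H[y,x])).rjust(11) for x in range(222,243,2)])
E
```

```text
12,136,159  11,138,166  17,203,249  18,165,255  19,160,248  24,141,215  17,186,222  17,185,212  14,153,177  12,128,159
 12,132,155  13,144,168  17,163,255   16,71,255   18,82,255   30,80,220  18,156,255  20,196,255  16,176,198  13,135,157
 12,134,158  13,147,172  17,114,255   30,10,255   23,20,255   27,33,245   17,67,255  20,150,255  15,170,204  12,126,160
 12,133,161  13,151,182   16,94,255     0,0,255     0,0,255     0,0,255    30,8,255  18,102,255  14,165,201  12,136,158
 12,134,156  14,162,194   15,79,255     0,0,255     0,0,255     0,0,255     0,0,255   16,96,255  14,169,190  12,134,156
 12,133,155  15,173,201   16,66,255     0,0,255     0,0,255     0,0,255     0,0,255  16,107,255  13,159,181  12,130,153
 12,131,156  18,178,211   18,54,255     0,0,255     0,0,255     0,0,255     0,0,255  16,119,255  12,148,167  12,132,156
 12,133,157  16,169,216   20,40,255     0,0,255     0,0,255     0,0,255    30,4,255  17,145,255  12,138,164  12,136,157
 12,137,160  16,159,224   24,25,255     0,0,255     0,0,255     0,0,255    30,8,255  18,172,255  13,139,162  13,135,159
 13,141,166  16,161,2
[... 1691 characters left out ...]
,251  11,244,162  11,197,128  12,167,127
 11,222,168  11,231,224  13,233,237  18,192,227  15,173,255  17,127,255  14,193,255  10,243,190  10,210,137  13,187,120  12,181,128
 11,202,155  10,230,184  10,232,187  11,240,187  11,241,222  13,237,246  11,235,220  10,229,149  11,186,122  11,177,134  11,181,131
 10,178,132  11,209,127  10,212,160  11,239,178  11,238,184  11,243,186  10,225,169  10,203,127  12,180,123  10,174,133  10,178,130
 10,177,128  12,181,117  11,191,112  11,198,120  10,212,144  10,229,176  11,223,143  10,167,134  10,177,134  11,171,127  12,175,128
 11,182,122  11,178,126  10,187,123  11,175,118  11,181,113  11,181,114  10,164,109  12,178,123  11,176,123  12,169,130  12,187,120
```

```bash
python3 - <<'E'
s=open("h.py").read(); i=s.index("def modules")
s=s[:i]+'''def modules(d,z=20):
    """orange-rimmed bright blocks: label centroid px, world xy at plane z, yaw of the long side, sides"""
    H=hsv(d).astype(int); out=[]
    for c in blobs((H[...,1]<110)&(H[...,2]>215),30):
        if cv2.contourArea(c)>300: continue
        f=np.zeros(H.shape[:2],np.uint8); cv2.drawContours(f,[c],-1,1,-1)
        g=cv2.dilate(f,np.ones((5,5))); r=(g-f>0)
        o=r&(H[...,0]>7)&(H[...,0]<23)&(H[...,1]>125)&(H[...,2]>170)
        if o.sum()<0.45*r.sum(): continue
        w=np.clip((190.-H[...,1])/190,0,1)*g*(H[...,2]>215)
        ys,xs=np.mgrid[:384,:512]; lab=np.array([(w*xs).sum(),(w*ys).sum()])/w.sum()
        p=np.argwhere(cv2.dilate(f,np.ones((3,3)))*(w>0.3))[:,::-1]; W=plane(d,p,z)[:,:2]
        (cx,cy),(a,b),t=cv2.minAreaRect(W.astype(np.float32))
        if a<b: t+=90; a,b=b,a
        t=(t+90)%180-90
        out.append(dict(px=lab,xy=plane(d,[lab],z)[0,:2],rc=(cx,cy),yaw=t,size=(a,b)))
    return out
'''
open("h.py","w").write(s)
E
python3 m0.py
```

```text
T [254.2 236.4] [456.5 -71.2] [456.8 -71.1] -23 [35.6 30. ]
T [347.4 232.4] [ 463.1 -327.1] [ 462.8 -327.2] -14 [34.6 29.4]
T [225.3 227.2] [482.9   8.1] [483.8   7.7] -12 [37.7 29.3]
T [286.7 220.2] [ 499.5 -161.5] [ 499.7 -161.5] -12 [35.7 29.7]
S [298.1 202.7] [482.2   9.3] -12 tri (array([482.8,   8.7,  20.5]), [np.float64(0.634696947358995), np.float64(0.6346969473590207)])
S [231.2 198.3] [ 499.2 -160.7] -13 tri (array([ 499.4, -161. ,   20.2]), [np.float64(0.4373222679171829), np.float64(0.43732226791725)])
S [269.1 191.1] [455.9 -70.2] -25 tri (array([456.4, -70.6,  20.4]), [np.float64(0.5436412744638244), np.float64(0.5436412744638979)])
S [174.6 180. ] [ 463.  -326.4] -18 tri (array([ 463. , -326.8,   20. ]), [np.float64(0.34560209790910673), np.float64(0.345602097909176)])
T red 451.1372549019608 215.0392156862745 8.5 (449, 214, 6, 3)
T red 340.9851851851852 180.79259259259257 45.0 (337, 177, 9, 8)
T red 226.2128205128205 119.0051282051282 195.0 (219, 106, 15, 28)
S red 274.0531238309016 313.21773288439954 445.5 (261, 295, 28, 37)
S red 160.79471544715446 213.29268292682926 82.0 (156, 207, 10, 14)
S red 431.1333333333333 182.66666666666666 5.0 (428, 181, 7, 4)
blue (112, 69, 93, 49) ((859.4830932617188, 194.94309997558594), (125.18775939941406, 256.2052917480469), 5.780211925506592)
```

View pics/c1.png

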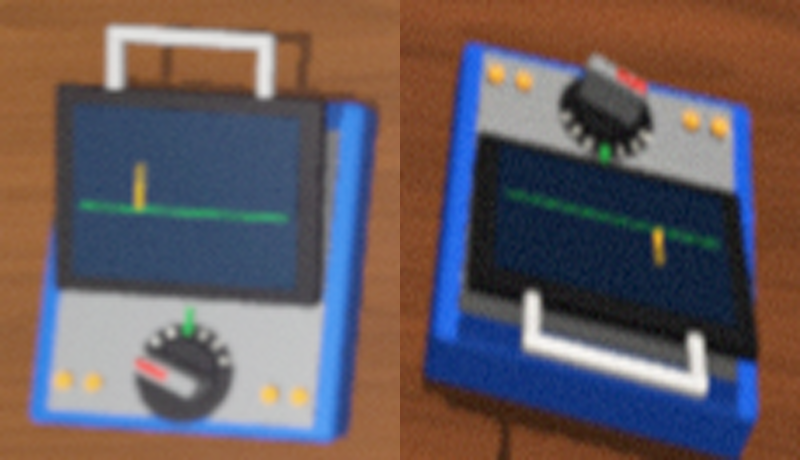

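View pics/c2.png

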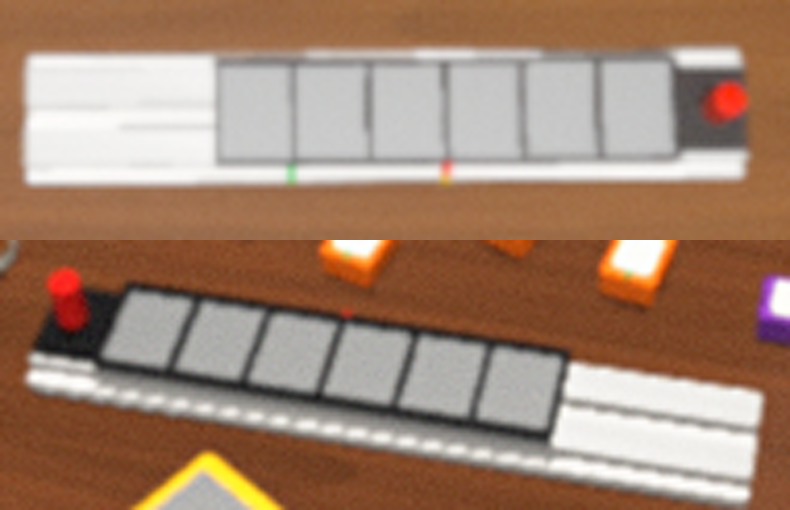

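```bash
cat > m1.py <<'E'
from h import *
np.set_printoptions(precision=1,suppress=True)
T=grab("top");S=grab("scene")
ct=lambda u,v:(65+u/4-.4,165+v/4-.4); cs=lambda u,v:(365+(u-400)/3.478-.4,165+v/4.381-.4)
# bar outer ends (centre line)
L=tri(T,ct(113,36),S,cs(703,382)); Rr=tri(T,ct(270,43),S,cs(530,343)); print("bar",L,Rr,(L[0]+Rr[0])/2)
print("panel near z58",plane(T,[ct(57,288),ct(320,303)],58),"far",plane(T,[ct(60,85),ct(325,105)],58))
print("panel tri nearL",tri(T,ct(57,288),S,cs(738,193)),"nearR",tri(T,ct(320,303),S,cs(488,135)))
print("panel tri farL",tri(T,ct(60,85),S,cs(753,357)))
print("tick",plane(T,[ct(189,322)],51),"flange",plane(T,[ct(184,374)],51), plane(S,[cs(606,108)],51))
for n,d,b in(("T",T,(95,240,35,30)),("S",S,(400,165,50,45))):
    x,y,w,h=b; B=d["img"][y:y+h,x:x+w].astype(int); m=(B[...,2]-np.maximum(B[...,0],B[...,1]))>60
    q=np.argwhere(m)[:,::-1]+[x,y]; print(n,"redknob",q.mean(0),len(q),plane(d,[q.mean(0)],77))
# bays
cen={}
for n,d,lim in(("T",T,(190,165,345,200)),("S",S,(150,200,300,260))):
    H=hsv(d); m=(H[...,1]<40)&(H[...,2]>130)&(H[...,2]<(215))
    k=np.zeros_like(m); k[lim[1]:lim[3],lim[0]:lim[2]]=1; m&=k
    m=cv2.erode(m.astype(np.uint8),np.ones((2,2)))
    C=[]
    for c in blobs(m,60):
        r=cv2.moments(c); C.append((r["m10"]/r["m00"],r["m01"]/r["m00"],r["m00"]))
    C=sorted(C); print(n,np.array(C)); print(plane(d,[c[:2] for c in C],26))
E
python3 m1.py
```

```text
bar (array([626.1, 351.3,  92.8]), [np.float64(1.519646539269395), np.float64(1.5196465392692609)]) (array([619.9, 248.3,  90.5]), [np.float64(1.669089707377439), np.float64(1.6690897073773279)]) [623.  299.8  91.6]
panel near z58 [[462.7 396.9  58. ]
 [450.3 220.   58. ]] far [[599.5 400.1  58. ]
 [582.7 218.9  58. ]]
panel tri nearL (array([462.6, 399.1,  57.8]), [np.float64(1.8872673614867979), np.float64(1.8872673614868567)]) nearR (array([449.8, 225.7,  55.6]), [np.float64(4.753233818602301), np.float64(4.75323381860241)])
panel tri farL (array([595.8, 388.9,  82.3]), [np.float64(0.2647243210026603), np.float64(0.26472432100274723)])
tick [[438.9 310.   51. ]] flange [[404.6 312.5  51. ]] [[405.7 315.6  51. ]]
T redknob [102.3 256.9] 21 [[409.2 324.3  77. ]]
S redknob [427.  170.6] 415 [[363.7 318.9  77. ]]
T [[ 282.7  183.  1987.5]]
[[ 602.4 -153.    26. ]]
S [[180.6 221.5 186. ]
 [198.  224.3 189.5]
 [212.6 242.  225. ]
 [215.5 227.2 200. ]
 [233.6 229.9 206.5]
 [251.7 232.9 213. ]
 [269.9 235.7 225.5]]
[[ 602.8 -261.3   26. ]
 [ 603.  -216.8   26. ]
 [ 647.7 -167.5   26. ]
 [ 603.5 -172.7   26. ]
 [ 603.4 -128.1   26. ]
 [ 603.9  -83.8   26. ]
 [ 603.9  -40.    26. ]]
```

```bash
cat >> h.py <<'E'
pi=np.pi
HINGE=np.array([455.3,310.3,52.]); HYAW=-0.066; KNOB=np.array([405.2,313.5])
def down(yaw): return [pi,0,yaw]
def gw(): return robot.current_gripper_width()*93
E
python3 - <<'E'
from h import *
np.set_printoptions(precision=2,suppress=True)
phi=np.radians(67)
robot.move_ptp([*KNOB,220],down(phi))
robot.move_gripper(30/93)
print(robot.current_qpos(),robot.current_t())
robot.move_linear([*KNOB,110],speed=150)
s=robot.move_linear([*KNOB,56],speed=60,f_stop=8)
print(s,robot.current_tcp_pos(),robot.current_contact_force())
robot.move_gripper(0); print("w",gw(),robot.current_contact_force(),robot.current_ft_torque())
q=np.array(robot.current_qpos()); tot=phi-HYAW
for i in range(1,7):
    a=q.copy(); a[5]+=tot*i/6; robot.move_j(a)
    if i in(2,4): robot.move_gripper(24/93); robot.move_gripper(0)
print(robot.current_eef_rot(),robot.current_contact_force(),robot.current_ft_torque(),gw())
robot.move_gripper(30/93); robot.move_linear([*KNOB,200])
robot.move_ptp([300,-300,300],down(0))
T=grab("top");S=grab("scene"); print(robot.current_t())
up=lambda d,x,y,w,h:cv2.resize(d["img"][y:y+h,x:x+w],(400,400),interpolation=cv2.INTER_CUBIC)
cv2.imwrite("pics/k1.png",np.hstack([up(T,80,225,60,60),up(S,395,160,60,60)]))
E
```

```text
[ 0.44  0.17  1.58 -0.    1.39  0.84] 4.5667
False [405.54 313.65  56.31] [-0.07 -0.8   0.81]
w 0.5359294522663791 [-0.15 -0.73 -0.09] [-0.05  0.01  0.05]
[ 3.14  0.   -0.06] [ 0.22 -0.6  -0.35] [ 0.07  0.01 -0.05] 0.49063413856889915
15.6333
```

View pics/k1.png

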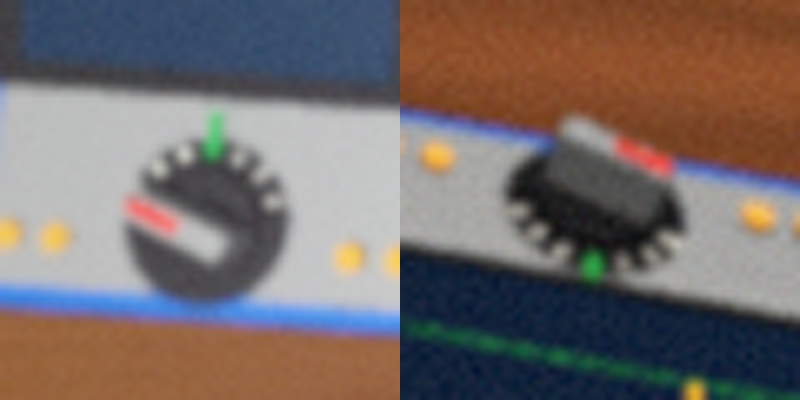

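```bash
python3 - <<'E'
from h import *
robot.move_ptp([*KNOB,220],down(np.radians(67)))
robot.move_linear([*KNOB,82]); print(gw(),robot.current_tcp_pos(),robot.current_eef_rot())
T=grab("top");S=grab("scene")
print(proj(S,[*KNOB,82]),proj(T,[*KNOB,82]),proj(S,[*KNOB,51]))
up=lambda d,x,y,w,h:cv2.resize(d["img"][y:y+h,x:x+w],(400,400),interpolation=cv2.INTER_CUBIC)
cv2.imwrite("pics/k2.png",np.hstack([up(T,60,200,100,100),up(S,375,110,100,100)]))
E
```

```text
29.99560928744459 [405.91390587 313.70616788  82.76867729] [ 3.14059843e+00 -1.10549150e-03  1.16916372e+00]
[[426.19862215 180.22596634]] [[105.6353367  258.49841382]] [[422.97559941 188.99530672]]
```

View pics/k2.png

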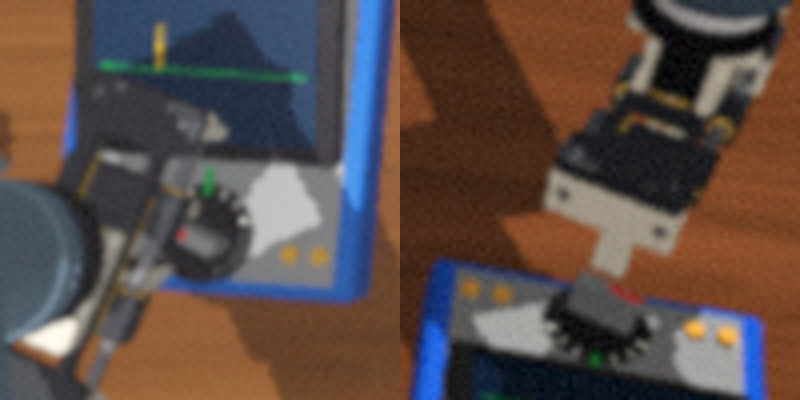

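```bash
python3 - <<'E'
from h import *
s=robot.move_linear([*KNOB,35],speed=30,f_stop=5)
print(s,robot.current_tcp_pos(),robot.current_contact_force())
S=grab("scene"); T=grab("top")
up=lambda d,x,y,w,h:cv2.resize(d["img"][y:y+h,x:x+w],(400,400),interpolation=cv2.INTER_CUBIC)
cv2.imwrite("pics/k3.png",np.hstack([up(T,60,200,100,100),up(S,385,130,80,80)]))
E
```

```text
False [405.35423694 313.54682558  35.19158704] [ 0.19875139  0.57616358 -0.41305413]
```

View pics/k3.png

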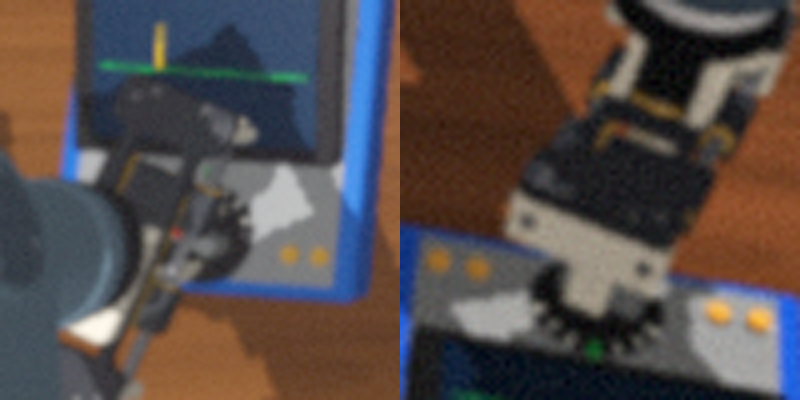

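```bash
python3 - <<'E'
from h import *
s=robot.move_linear([*KNOB,15],speed=20,f_stop=4)
print(s,robot.current_tcp_pos(),robot.current_contact_force())
if s:
    p=robot.current_tcp_pos(); robot.move_linear([*KNOB,p[2]+4],speed=40)
    robot.move_gripper(0); print("w",gw(),robot.current_contact_force(),robot.current_ft_torque())
E
```

```text
True [405.27173921 313.55626291  26.55579073] [-0.89311299 -0.18944379  6.13413444]
w 11.279095131815495 [-6.79656297  2.77446352  4.25337158] [0.55538476 1.10664833 0.0104397 ]
```

```bash
python3 - <<'E'
from h import *
np.set_printoptions(precision=2,suppress=True)
phi=np.radians(67)
q=np.array(robot.current_qpos()); tot=phi-HYAW
for i in range(1,7):
    a=q.copy(); a[5]+=tot*i/6; robot.move_j(a)
    if i in(2,4,6): print(robot.current_contact_force(),robot.current_ft_torque(),gw())
    if i in(2,4): robot.move_gripper(24/93); robot.move_gripper(0)
print(robot.current_eef_rot())
robot.move_gripper(30/93); robot.move_linear([*KNOB,190])
robot.move_ptp([300,-300,300],down(0))
T=grab("top");S=grab("scene"); print(robot.current_t())
up=lambda d,x,y,w,h:cv2.resize(d["img"][y:y+h,x:x+w],(400,400),interpolation=cv2.INTER_CUBIC)
cv2.imwrite("pics/k4.png",np.hstack([up(T,80,225,60,60),up(S,395,160,60,60)]))
E
```

```text
[-6.48  5.36  3.17] [ 0.93  0.9  -0.01] 10.659358904086494
[-5.35  9.19  1.  ] [ 1.72  1.   -0.03] 10.854690182595395
[-4.51 14.58 -1.67] [ 2.53  0.74 -0.07] 10.744504972336598
[-3.14  0.01 -0.07]
30.0
```

View pics/k4.png

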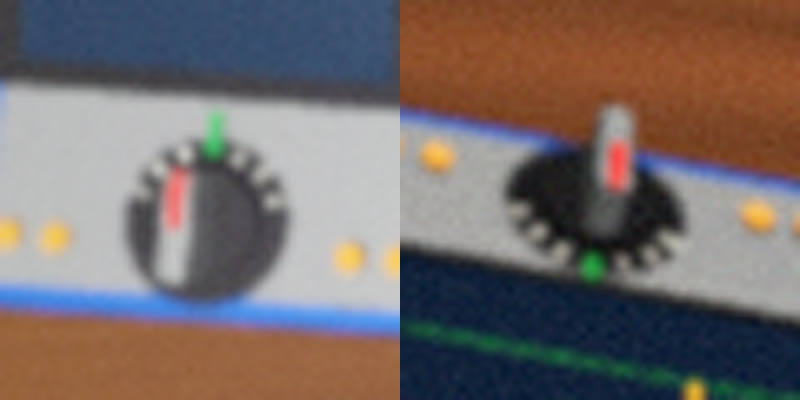

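```bash
cat >> h.py <<'E'
HINGE=np.array([455.,311.3,52.]); HYAW=-0.073; OFF=24.
HX=np.array([np.cos(HYAW),np.sin(HYAW)])
def barpos(th): return np.array([*(HINGE[:2]+175*np.cos(th)*HX),HINGE[2]+175*np.sin(th)])
E
python3 - <<'E'
from h import *
np.set_printoptions(precision=2,suppress=True)
T=grab("top"); B=T["img"][235:275,85:130].astype(int); 
m=(B.max(2)>110); n,l,st,_=cv2.connectedComponentsWithStats(m.astype(np.uint8))
for i in range(1,n):
    if 40<st[i,4]<200:
        p=np.argwhere(l==i)[:,::-1]+[85,235]; W=plane(T,p,77)[:,:2]; w=W-W.mean(0); e=np.linalg.eigh(w.T@w)[1][:,1]; print("bar",st[i],W.mean(0),np.degrees(np.arctan2(e[1],e[0])))
th0=np.arcsin((91.6-52)/175); y=pi/2+HYAW; dz=np.array([0,0,-15-OFF])
b=barpos(th0); print("bar",b)
robot.move_ptp([b[0],b[1],200],down(y)); robot.move_gripper(24/93)
s=robot.move_linear(b+dz,speed=80,f_stop=10); print(s,robot.current_tcp_pos())
if not s:
    robot.move_gripper(0); print("w",gw(),robot.current_contact_force())
E
```

```text
bar [625.01 298.87  91.6 ]
False [625.33 298.98  53.14]
w 9.144177496386757 [-4.39  0.47  3.15]
```

```bash
python3 - <<'E'
from h import *
np.set_printoptions(precision=2,suppress=True)
th0=np.arcsin((91.6-52)/175); dz=np.array([0,0,-15-OFF])
for th in np.linspace(th0,np.radians(60.5),9)[1:]:
    robot.move_linear(barpos(th)+dz,speed=80); print(round(np.degrees(th)),gw(),robot.current_contact_force())
robot.move_gripper(24/93)
p=robot.current_tcp_pos(); robot.move_linear([p[0],p[1],290]); 
robot.move_ptp([300,-300,300],down(0))
T=grab("top");S=grab("scene","s5"); print(robot.current_t())
up=lambda d,x,y,w,h:cv2.resize(d["img"][y:y+h,x:x+w],(400,int(400*h/w)),interpolation=cv2.INTER_CUBIC)
cv2.imwrite("pics/d5.png",np.hstack([up(T,60,150,120,130),up(S,365,140,120,130)]))
E
```

```text
19 8.819162685243949 [-6.67  0.07  0.87]
25 8.591173141011549 [-5.44  0.99 -0.54]
31 8.899670065672732 [-5.57  2.14 -0.88]
37 9.220315279408078 [-5.4   2.38 -0.24]
43 8.60905003651412 [-2.29  3.3   0.97]
49 9.166312580283666 [-1.09  2.88  3.49]
55 9.041073211352666 [1.26 3.21 7.11]
60 9.066530929113766 [3.31 3.17 7.33]
42.1667
```

View pics/d5.png

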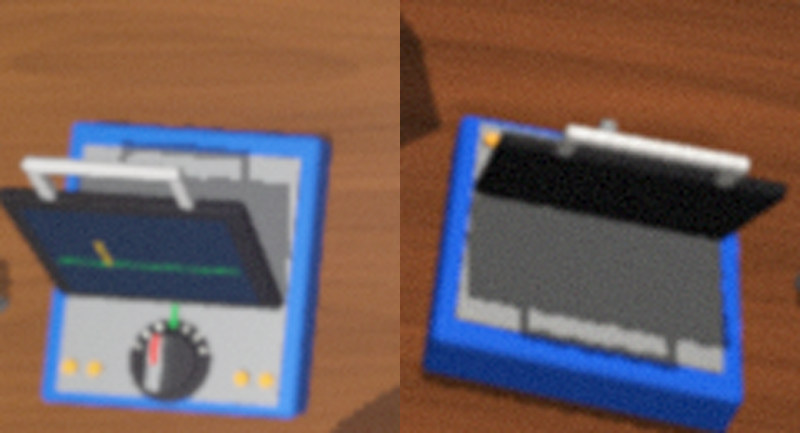

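```bash
python3 - <<'E'
from h import *
np.set_printoptions(precision=1,suppress=True)
T=grab("top");S=grab("scene")
k=3.3333; ct=lambda u,v:(60+u/k-.35,150+v/k-.35); cs=lambda u,v:(365+(u-400)/k-.35,140+v/k-.35)
L=tri(T,ct(27,163),S,cs(747,164)); R_=tri(T,ct(178,175),S,cs(570,132)); m=(L[0]+R_[0])/2
print(L,R_,m,"pred",barpos(np.radians(60.5)),np.degrees(np.arcsin((m[2]-52)/175)),np.degrees(np.arctan2(m[2]-52,(m[:2]-HINGE[:2])@HX)))
def yaw(a,b,z):
    d=np.diff(plane(T,[ct(*a),ct(*b)],z)[:,:2],axis=0)[0]; return np.degrees(np.arctan2(d[1],d[0]))
print("house right edge",yaw((303,410),(327,140),42),"front",yaw((295,415),(43,398),42)-90,"near panel",yaw((280,304),(66,287),55)-90, "back",yaw((328,137),(75,123),42)-90)
# knob bar: bright pixels in an upscaled crop
x0,y0=98,245; c=cv2.resize(T["img"][y0:y0+30,x0:x0+26],None,fx=8,fy=8,interpolation=cv2.INTER_CUBIC).astype(int)
B=c.max(2); m=B>120; n,l,st,ce=cv2.connectedComponentsWithStats(m.astype(np.uint8))
for i in range(1,n):
    if st[i,4]>500:
        p=(np.argwhere(l==i)[:,::-1]+.5)/8-.5+[x0,y0]; W=plane(T,p,77)[:,:2]; w=W-W.mean(0); ev,e=np.linalg.eigh(w.T@w/len(w)); e=e[:,1]; print(st[i],W.mean(0),np.sqrt(ev*12),np.degrees(np.arctan2(e[1],e[0])))
E
```

```text
(array([548.3, 358.3, 204.9]), [np.float64(1.4763130858895135), np.float64(1.4763130858894549)]) (array([538.4, 253.1, 203. ]), [np.float64(0.982475494852225), np.float64(0.9824754948522243)]) [543.3 305.7 203.9] pred [540.9 305.  204.3] 60.2522873080654 59.78504357229577
house right edge -4.349856032876982 front -4.4289959095756615 near panel -5.260228594765508 back -4.156703223246836
[    0     0   208   240 31044] [401.2 305. ] [74.3 89.4] -170.1661085737573
```

```bash
python3 - <<'E'
from h import *
np.set_printoptions(precision=1,suppress=True)
T=grab("top");S=grab("scene")
ct=lambda u,v:(190+u*165/790-.4,160+v*50/240-.4)
cs=lambda u,v:(145+u*190/790-.4,200+(v-240)*65/270-.4)
W=plane(T,[ct(217,59),ct(677,56),ct(677,160),ct(217,163)],31); print("T tray",W,W.mean(0))
V=plane(S,[cs(568,353),cs(127,285),cs(100,360),cs(548,438)],31); print("S tray",V,V.mean(0))
print("post base/top", tri(T,(341,180.8),S,(160.8,212.5)))
print("dividers T z31",plane(T,[ct(u,110) for u in(294,370,447,523,600)],31)[:,1])
for n,d in(("T",T),("S",S)):
  for m in modules(d): print(n,m["xy"],round(m["yaw"]))
E
```

```text
T tray [[ 635.2  -20.7   31. ]
 [ 632.3 -287.    31. ]
 [ 571.8 -284.4   31. ]
 [ 574.6  -20.    31. ]] [ 603.4 -153.1   31. ]
S tray [[ 576.4  -17.9   31. ]
 [ 575.1 -284.1   31. ]
 [ 632.8 -280.4   31. ]
 [ 637.8  -18.4   31. ]] [ 605.5 -150.2   31. ]
post base/top (array([ 602.3, -308.7,   48.6]), [np.float64(0.36893177586889087), np.float64(0.36893177586900683)])
dividers T z31 [ -64.9 -108.7 -153.1 -196.9 -241.3]
T [ 423.  -349.7] 43
T [456.5 -71.2] -23
T [482.9   8.1] -12
T [ 499.6 -161.5] -13
S [482.2   9.3] -12
S [ 499.2 -160.7] -13
S [455.9 -70.2] -25
```

```bash
cat >> h.py <<'E'
MID=np.array([604.2,-151.9]); CYAW=-0.008; Q0=[-1.47,0.259,1.535,0,1.348,-0.203]
BAY=[-110.5,-66.3,-22.1,22.1,66.3,110.5]
def bay(i): return MID+BAY[i]*np.array([-np.sin(CYAW),np.cos(CYAW)])
def find(near=None):
    """modules on the bench, mean of both views"""
    T=grab("top"); S=grab("scene"); ms=modules(S); out=[]
    for m in modules(T):
        if m["xy"][0]>560: continue
        k=[s for s in ms if np.linalg.norm(s["xy"]-m["xy"])<12]
        out.append((*(np.mean([m["xy"],k[0]["xy"]],0) if k else m["xy"]+[0,.5]),m["yaw"],tri(T,m["px"],S,k[0]["px"])[0][2] if k else None))
    return out
def pick(x,y,yawdeg,z):
    t=pi/2+np.radians(yawdeg)
    robot.move_ptp([x,y,120],down(t)); robot.move_gripper(66/93)
    s=robot.move_linear([x,y,z],speed=80,f_stop=5); p=robot.current_tcp_pos()
    if s: robot.move_linear([x,y,p[2]+5],speed=40)
    robot.move_gripper(0); print("pick stop",s,p[2],"w",gw(),robot.current_contact_force())
    robot.move_linear([x,y,120]); print("lifted w",gw())
    return gw()>35
def place(i,z):
    x,y=bay(i); t=pi/2+CYAW
    robot.move_ptp([x,y,120],down(t))
    if gw()<35: print("lost"); return False
    s=robot.move_linear([x,y,z],speed=60,f_stop=6); print("place stop",s,robot.current_tcp_pos(),gw())
    robot.move_gripper(66/93); robot.move_linear([x,y,130]); robot.move_j(Q0); return True
E
python3 - <<'E'
from h import *
np.set_printoptions(precision=1,suppress=True)
robot.move_j(Q0); M=find(); print(np.array(M,float))
m=min(M,key=lambda a:a[1]); print(pick(*m[:3],-17),robot.current_t())
E
```

```text
[[ 415.3 -345.2  -14.    20.3]
 [ 456.2  -70.7  -22.8   20.4]
 [ 482.5    8.7  -11.8   20.5]
 [ 499.4 -161.1  -12.8   20.2]]
pick stop False -16.537888473763896 w 43.70449410575396 [-1.7  1.3  2. ]
lifted w 43.454502024095724
True 49.025
```

```bash
python3 - <<'E'
from h import *
np.set_printoptions(precision=1,suppress=True)
print(place(1,10),robot.current_t())
T=grab("top");S=grab("scene")
for d in(T,S):
    for m in modules(d,46): print(m["xy"],np.round(m["yaw"]),(m["xy"]-bay(1)))
up=lambda d,x,y,w,h:cv2.resize(d["img"][y:y+h,x:x+w],(790,int(790*h/w)),interpolation=cv2.INTER_CUBIC)
cv2.imwrite("pics/p6.png",np.vstack([up(T,190,160,165,55),up(S,145,195,190,65)]))
E
```

```text
place stop False [ 603.9 -218.4   10.4] 43.66867658553562
True 55.4167
[456.4 -71. ] -24.0 [-147.2  147.2]
[482.1   6.2] -12.0 [-121.6  224.4]
[ 498.3 -159. ] -12.0 [-105.4   59.2]
[ 604.6 -218.1] -1.0 [1.  0.1]
[ 604.4 -218.1] -4.0 [0.7 0.1]
[505.9  11.4] -8.0 [-97.8 229.6]
[ 522.3 -153.1] -13.0 [-81.3  65.1]
[480.5 -65.5] -25.0 [-123.2  152.7]
```

View pics/p6.png

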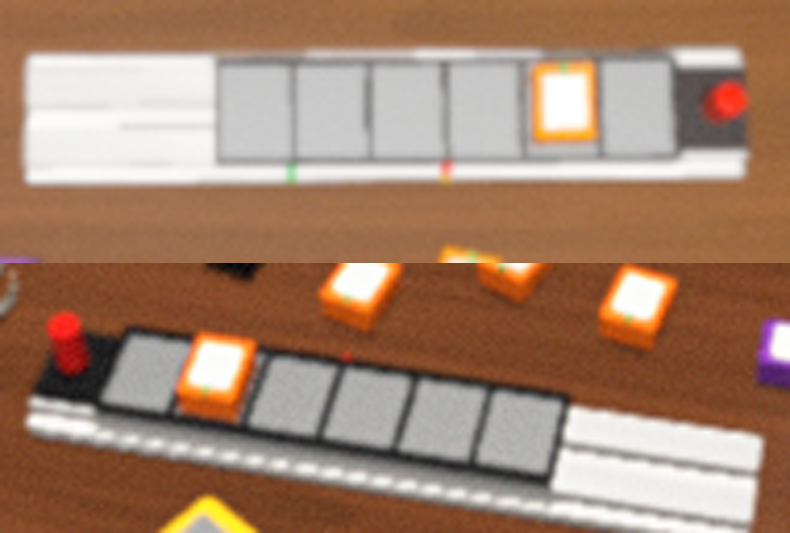

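```bash
python3 - <<'E'
from h import *
np.set_printoptions(precision=1,suppress=True)
for b in(2,3,4):
    for k in range(3):
        M=find(); print(np.array(M,float)); m=min(M,key=lambda a:abs(a[1]-bay(b)[1]))
        if pick(*m[:3],-17) and place(b,10): break
        robot.move_j(Q0)
    print(robot.current_t())
T=grab("top");S=grab("scene"); print(np.array(find(),float))
for d in(T,S):
    for m in modules(d,46):
        if m["xy"][0]>570: r=m["xy"]-MID; print(r,np.round(m["yaw"]))
up=lambda d,x,y,w,h:cv2.resize(d["img"][y:y+h,x:x+w],(790,int(790*h/w)),interpolation=cv2.INTER_CUBIC)
cv2.imwrite("pics/p7.png",np.vstack([up(T,190,160,165,55),up(S,145,195,190,65)]))
E
```

```text
[[ 456.2  -70.7  -22.8   20.4]
 [ 482.5    8.7  -12.    20.5]
 [ 499.4 -161.1  -12.2   20.2]]
pick stop False -16.582762241899612 w 43.59009936779304 [-0.9 -0.3  1.5]
lifted w 43.587766048218725
place stop False [ 604.3 -174.1   10.4] 43.632509436184826
67.1417
[[456.2 -70.7 -22.6  20.4]
 [482.5   8.7 -11.8  20.5]]
pick stop False -16.626137948264056 w 43.755374214573216 [ 0.7 -0.6  2. ]
lifted w 43.56019667075528
place stop False [ 604.6 -129.9   10.4] 43.64331678819855
79.1917
[[482.5   8.7 -12.   20.5]]
pick stop False -16.610275341271713 w 43.69580641224615 [-0.   0.6  1.7]
lifted w 43.4414451697464
place stop False [605.  -85.7  10.4] 43.67943640516501
91.5917
[]
[  0.7 -22.2] -1.0
[ 1.  21.6] -1.0
[ 1.4 65.4] -1.0
[  0.5 -66.2] -2.0
[ 1.2 66.4] -2.0
[ 0.9 22.3] -1.0
[  0.4 -21.7] -1.0
[  0.1 -66.2] 2.0
```

View pics/p7.png

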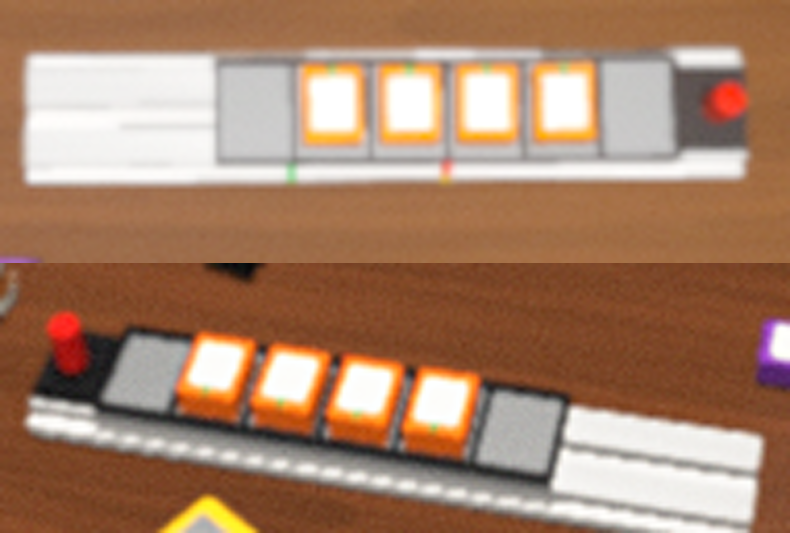

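```bash
python3 - <<'E'
from h import *
np.set_printoptions(precision=2,suppress=True)
u=np.array([-np.sin(CYAW),np.cos(CYAW)]); P=MID-157*u
robot.move_ptp([*P,140],down(CYAW)); robot.move_gripper(36/93)
s=robot.move_linear([*P,12],speed=80,f_stop=6); print(s,robot.current_tcp_pos())
if not s:
    robot.move_gripper(0); print(gw(),robot.current_contact_force())
    for d in (30,60,89.5):
        robot.move_linear([*(P+d*u),12],speed=40); print(d,gw(),robot.current_contact_force())
    robot.move_gripper(36/93)
    robot.move_linear([*(P+89.5*u),140]); robot.move_j(Q0)
T=grab("top");S=grab("scene"); print(robot.current_t())
for d in(T,S):
    for m in modules(d,46): print(m["xy"]-MID,np.round(m["yaw"]))
up=lambda d,x,y,w,h:cv2.resize(d["img"][y:y+h,x:x+w],(790,int(790*h/w)),interpolation=cv2.INTER_CUBIC)
cv2.imwrite("pics/p8.png",np.vstack([up(T,190,160,165,55),up(S,145,195,190,65)]))
E
```

```text
False [ 603.31 -309.15   12.65]
17.735788967001447 [0.61 4.59 2.38]
30 17.063850271285492 [-0.98  1.43  3.51]
60 17.513575590630545 [-1.38  0.98  4.92]
89.5 17.179476460335035 [-1.51 -0.03  4.77]
102.75
[ 0.52 22.26] -1.0
[ 1.53 65.7 ] -1.0
[  1.9 155.4] -1.0
[  1.77 155.8 ] 1.0
[  1.45 111.78] -1.0
[ 1.01 67.75] -2.0
[ 0.75 23.36] -1.0
```

View pics/p8.png

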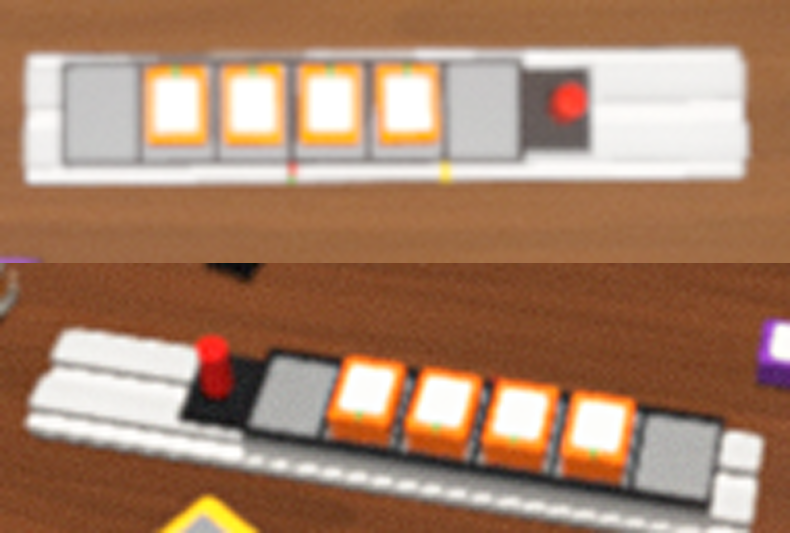

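```bash
python3 -c "
from bench import robot
print(robot.hand_in())"
```

```text
the job is handed in; nothing more can be done
None
```

I handed the job in at about 103 s of the 210 s limit, with no verdict returned. By the pictures, the display is at about 60°, the knob at zero to within a few degrees, all four orange modules are flat in bays, and the carrier is at the green mark (about 89.5 mm of travel).

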